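Hang the dip basket in the notch of the wash tub's hanging rail

TASK

Take the small steel dip basket by its black grip and hang its hook over the steel rail on the wash tub's near wall, basket on the inside, then slide it along gently until the hook drops fully home in the rail's notch, and let go so that it hangs there at rest. Don't force it against the tub, and leave the filter, the jar and the wrench where they are.

Things in the scene. Friction and masses are not known exactly. Their poses are not given: they have to be found in the camera images.
- basket: Steel dip basket standing on the bench, 0.2 to 0.33 kg, 130 mm high. Origin: centre of its underside. z up, -x the side where its hook is. Open box 60 (x) by 80 (y) by 40 mm high around the origin; from its -x side a strap rises to the hook and the grip.
- basket_grip (a point): Centre of the basket's black plastic grip, an upright block 14 (x) by 24 (y) by 48 mm (z), the top of the basket; 106 mm above the underside, 36 mm to -x of the box's centre. Axes as the basket's.
- basket_hook (a point): Middle of the underside of the hook's flat bend: 44 mm below the grip's centre, 4.5 mm to -x of it. Axes as the basket's. Hook of flat strip 18 mm wide (y), 4 mm thick; throat 13 mm, 6.5 mm to either side of this point in x: strap on the +x side, tongue on the -x side reaching 18 mm down straight, then flared outward to 26 mm down.
- tub: Fixed grey wash tub, open on top, 200 (x) by 320 (y) by 92 mm high, walls and floor 5 mm. Origin: on the bench under its centre; z up, -x wall nearest the robot. An 8 mm thick, 220 mm long steel hanging rail is clipped along the -x wall. The rail's top edge has one square notch 25 mm long (y) and 14 mm deep.
- rail_mid (a point): Point on the centre plane of the tub's -x wall, mid-length, at the height of the rail's top edge (100 mm over the bench). Axes as the tub's: x to the inside, y along the rail. The notch's middle is NOT measured: anywhere from -50 to +50 mm in y. Feel for it: slide the lightly resting hook along y until the support falls away. The rail does not shift along y, but it is sprung: it gives 1 mm per 3 N downward, at most 6 mm.
- filter: Bystander: white round oil filter, 76 mm across, 85 mm high, standing; origin at the centre of its underside.
- jar: Bystander: clear jar with a steel cap, 66 mm across, 100 mm high, standing; origin at the centre of its underside.
- wrench: Bystander: steel wrench 190 mm long lying on the bench; origin under its middle.
There are look-alikes about, which are no part of the job. What is shaped like the basket but brown is not meant.

How it is judged:
By the outcome, as a careful person would: the job done as asked, in the order asked, and still so for the second after the job is handed in, with the robot touching nothing.
It also fails if it takes over 67 s, if anything falls off the work surface, if the arm or the gripper's body presses on something with over 40 N, if the wrist force passes 120 N, or if a joint passes its speed limit or range.

ROBOT

A 6-joint arm with a two-finger parallel gripper is mounted at the origin on the work surface. World frame = base frame: x ahead of the robot, y to its left, z up, the work surface at z = 0. Lengths are in m, angles in rad, forces in N, time in s.
With the tool pointing down it reaches from about 0.225 to 0.875 m from the base axis. Payload 3.4 kg.
Tool frame: the origin (TCP) lies at the very end of the fingers, on their centre line; the grasp point (between the pads) lies 19 mm behind it; x points along the fingers, z is the direction in which the jaws open and shut, and the axes are right-handed (so a half turn about x gives the same grasp; the last joint's range is limited). The gripper opens to 85 mm and grips with 20 to 120 N. Pads are 22 mm wide; open, the fingers measure 114 mm over their backs; the gripper's body (76 mm by 85 mm) begins 54 mm behind the grasp point. The pads swing forward as they close: fully open they stand 13 mm farther back than shut.
Start: joints at [1.07, 0.276, 1.505, -0, 1.361, -0.121], TCP at [0.213, 0.534, 0.231] pointing down, gripper open.
Joint ranges: [-2.89, 2.89], [-0.75, 2.08], [0.22, 2.7], [-1.18, 4.32], [0.11, 2.71], [-2.7, 2.7]. Speed limits (rad/s): [2.57, 2.57, 3.14, 3.14, 3.14, 3.14].

INTERFACE

Orientations are given as a unit quaternion [w, x, y, z].
In Python, from rig import manip, viewer, finder gives the robot as it stands.
- The arm moves only by the tool move_arm, never from a script. Its argument "rows" is a list of rows, each a list of 3 entries, a list of its own where there are three numbers: the shift along the tool's x, y, z in mm, then the turn about the tool's x in rad, then the finger opening in mm, from 0 to 85.4. A call has 1 to 8 rows; each row is the pose to reach, as a shift and turn from the pose measured when the call began, along the tool's axes at that moment; what a row does not reach only later rows make up. A row lasts 1/12 s, in which the tool goes at most 41.7 mm and 7.16 degrees, less where a joint would pass 70% of its speed; a pose out of reach is approached as far as the arm can. A call with a gripper value outside its range is refused whole. The fingers move at their own pace and stop on an object; "force" is the grip in N (left out, the last holds). Time passes only in rows, so rows that repeat a pose let the fingers close. It gives the time, the measured TCP pose, the force and the opening at its end, in the units of the state.
- manip.get_state(): the state, without advancing time (a new reading comes with each control period).
- viewer.get_image(name): name is "scene" or "top" or "wrist"; returns the picture (480x640x3 uint8, red, green, blue); there is no depth.
- viewer.get_calibration(name): a dict with "mtx" (3x3 intrinsics, pixels), "R" (3x3) and "t" (3): a world point X has camera coordinates R X + t. Camera axes: x right, y down, z forward; pixel columns grow to the right and rows downward; lengths in m; the calibration is good to about 2 mm. A picture is of the moment at which its call begins: read the wrist's pose just before it. get_calibration takes no time and is no camera call; for the wrist camera it gives the pose at the moment of the call.
- manip.sign_off(): hands the job in, once; it reports no verdict.
Trained networks look in the newest picture that a camera, given by its name, has taken for a name from the list of things; names that differ only in an ending like _2 or _b are one class to them, and where a whole thing is asked for, a point or a joint stands for the part that bears it (a point fixed in the world has none). Each returns a list of dicts, best first, with "score" (0 to 1); they miss things now and then, are a little off and sometimes report something else, mostly with a low value. They report only what shows in the picture. A call takes as long as a camera call. They do not tell look-alikes from the thing itself.
- finder.look_for(target, camera): "centre" ([column, row] in pixels, amid what is visible of it).
- finder.trace(target, camera): "mask" (480x640 bool, what is visible of it) and "centre" ([column, row] in pixels, amid what is visible of it).
The state is a dict: "clock": time; "qpos": joint angles; "qd": joint speeds; "effort": joint torques, N m; "position": TCP position; "ee_rot": TCP orientation; "contact_force": force on the tool from outside, world axes, zero at the start; "moment": the same for the moment, N m; "width": finger opening in m.
Only numpy, scipy, OpenCV 4.12 (cv2) and the standard library are available. Lean on these libraries where they do the work, as an engineer would, in place of code of your own. Each camera call takes 0.05 s, during which the arm holds its last target.

## Working session

There is one attempt and no reset: what is moved stays moved. The work goes in short steps, Python scripts to look and compute and a tool call to move; the robot and the scene stay as the last step left them, time stands still between calls to the robot, and variables do not carry over. Pictures are saved under pics/ and viewed, and the job is handed in when it is done.

Besides the shell and the picture viewer there is one more tool, called after "Request:" as a command line: name --argument value ..., lists and objects as JSON in quotes. move_arm: Moves the arm, as the interface text tells. Its arguments: {"type":"object","properties":{"rows":{"type":"array"},"force":{"type":"number"}},"required":["rows"]}

```bash
ls; mkdir -p pics
python3 - <<'E'
from rig import manip, viewer, finder
import cv2, numpy as np
s=manip.get_state(); print(s)
for n in ["scene","top","wrist"]:
    im=viewer.get_image(n); cv2.imwrite(f"pics/{n}0.png",im[:,:,::-1])
    c=viewer.get_calibration(n); print(n,np.round(c["mtx"],1).tolist(),np.round(c["R"],4).tolist(),np.round(c["t"],4).tolist())
    for t in ["basket","basket_grip","tub"]:
        print(n,t,[(np.round(d["centre"],1).tolist(),round(d["score"],2)) for d in finder.look_for(t,n)])
E
```

```text
pics
{'clock': 0.0, 'qpos': array([ 1.07000131e+00,  2.76584780e-01,  1.50613403e+00,  8.87086558e-06,
        1.36065064e+00, -1.20987527e-01]), 'qd': array([ 1.45020670e-03, -6.07587068e-04,  1.04184388e-04,  1.30669159e-03,
        5.94925628e-04,  9.30824645e-05]), 'effort': array([ 2.40954156e-03, -4.16778696e+01, -2.45811260e+01,  1.45387794e-04,
        1.08279721e-02,  3.12657949e-05]), 'position': array([0.21292428, 0.53357273, 0.23044515]), 'ee_rot': array([ 0.58483334, -0.39691261,  0.58595372,  0.39634403]), 'contact_force': array([0.11420969, 0.3730619 , 0.37755473]), 'moment': array([-0.03608789, -0.04649369, -0.04797756]), 'width': 0.08553692531081286}
scene [[535.1, 0.0, 321.6], [0.0, 535.1, 243.4], [0.0, 0.0, 1.0]] [[0.6117, 0.791, 0.0067], [0.5471, -0.4169, -0.7258], [-0.5714, 0.4477, -0.6878]] [-0.2919, -0.279, 1.3889]
scene basket [([372.4, 338.0], 0.75), ([280.5, 312.2], 0.69)]
scene basket_grip [([372.9, 337.6], 0.8), ([279.7, 310.1], 0.62), ([181.6, 304.8], 0.35)]
scene tub [([419.4, 212.0], 0.6), ([273.9, 309.2], 0.59)]
top [[484.2, 0.0, 321.4], [0.0, 484.2, 247.0], [0.0, 0.0, 1.0]] [[0.0004, -1.0, -0.005], [-0.9728, 0.0008, -0.2315], [0.2315, 0.005, -0.9728]] [-0.0756, 0.606, 0.8884]
top basket [([377.8, 244.2], 0.78), ([337.6, 182.0], 0.66)]
top basket_grip [([375.3, 248.1], 0.55), ([338.6, 184.8], 0.55)]
top tub [([188.1, 259.6], 0.87)]
wrist [[415.3, 0.0, 312.7], [0.0, 415.3, 241.1], [0.0, 0.0, 1.0]] [[0.371, 0.9286, -0.0014], [0.8971, -0.358, 0.2589], [0.24, -0.0973, -0.9659]] [-0.5752, -0.0331, 0.3777]
wrist basket []
wrist basket_grip []
wrist tub []
```

View pics/scene0.png

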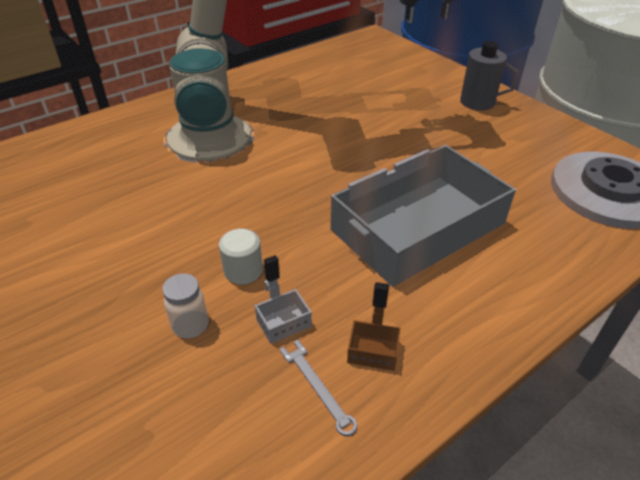

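View pics/top0.png

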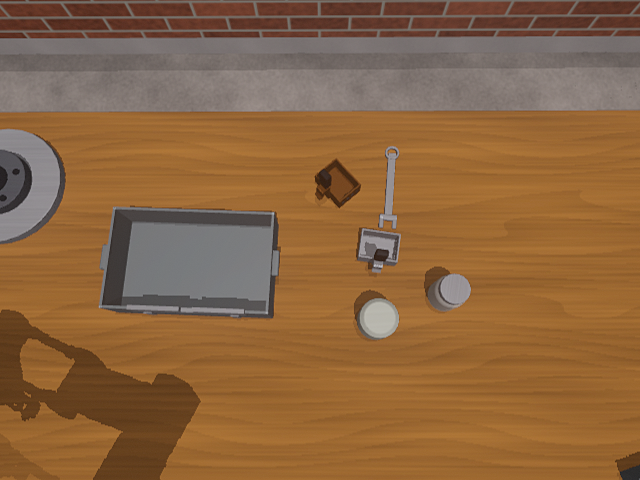

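View pics/wrist0.png

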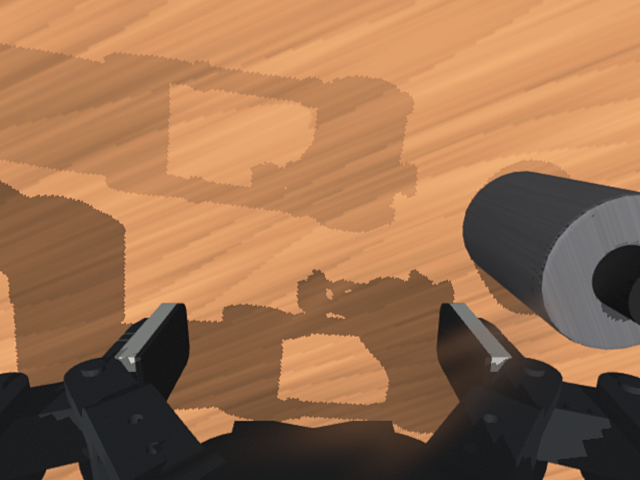

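Candidates: the grey steel basket (scene 283,312 / top 378,245) and the brown one (scene 374,340 / top 338,183). The grey one fits, being steel and not brown. I'll confirm that in enlarged crops.

Run:
```python
import cv2,numpy as np
s=cv2.imread("pics/scene0.png");t=cv2.imread("pics/top0.png")
a=cv2.resize(s[240:350,220:330],(400,400),interpolation=cv2.INTER_CUBIC)
b=cv2.resize(t[215:290,340:415],(400,400),interpolation=cv2.INTER_CUBIC)
c=cv2.resize(s[140:200,320:460],(400,171),interpolation=cv2.INTER_CUBIC)
d=cv2.resize(t[285:325,90:290],(400,80),interpolation=cv2.INTER_CUBIC)
d=cv2.copyMakeBorder(d,0,91,0,0,cv2.BORDER_CONSTANT)
cv2.imwrite("pics/crop0.png",np.vstack([np.hstack([a,b]),np.hstack([c,d])]))
```

```text
(no output)
```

View pics/crop0.png

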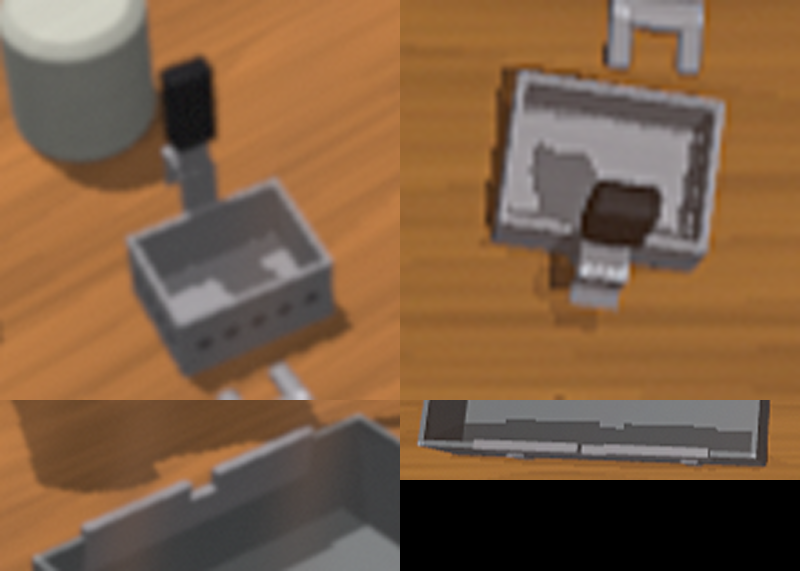

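The grey basket is confirmed as steel, with its hook facing the robot. The notch shows in the scene view at about (391,171). Next I'll pick corners and fit the poses.

```bash
cat > h.py <<'E'
import numpy as np, cv2
from scipy.optimize import least_squares
from scipy.spatial.transform import Rotation as Ro
def proj(c,X):
    p=np.atleast_2d(X)@np.array(c["R"]).T+np.array(c["t"]); p=p@np.array(c["mtx"]).T; return p[:,:2]/p[:,2:]
def ray_z(c,px,z):
    R=np.array(c["R"]);t=np.array(c["t"]);o=-R.T@t;d=R.T@np.linalg.solve(np.array(c["mtx"]),[px[0],px[1],1]);return o+d*(z-o[2])/d[2]
def tri(cs,ps):
    A=[];b=[]
    for c,p in zip(cs,ps):
        R=np.array(c["R"]);o=-R.T@np.array(c["t"]);d=R.T@np.linalg.solve(np.array(c["mtx"]),[p[0],p[1],1]);d/=np.linalg.norm(d)
        P=np.eye(3)-np.outer(d,d);A.append(P);b.append(P@o)
    x=np.linalg.lstsq(np.vstack(A),np.hstack(b),rcond=None)[0];return x,[proj(c,x)[0]-p for c,p in zip(cs,ps)]
def quat(q): return Ro.from_quat([q[1],q[2],q[3],q[0]]).as_matrix()
E
python3 - <<'E'
import cv2,numpy as np
s=cv2.imread("pics/scene0.png");t=cv2.imread("pics/top0.png")
def cr(im,x,y,w,h,k,nm):
    c=cv2.resize(im[y:y+h,x:x+w],None,fx=k,fy=k,interpolation=cv2.INTER_CUBIC)
    for i in range(0,w,10): cv2.line(c,(i*k,0),(i*k,6 if i%50 else 14),(0,255,255),1); 
    for i in range(0,h,10): cv2.line(c,(0,i*k),(6 if i%50 else 14,i*k),(0,255,255),1)
    cv2.imwrite(nm,c)
cr(t,95,200,190,125,4,"pics/c1.png")
cr(s,325,140,195,145,4,"pics/c2.png")
E
python3 - <<'E'
from rig import manip, viewer, finder
import sys; sys.path.insert(0,'.')
from h import *
T=viewer.get_calibration("top");S=viewer.get_calibration("scene")
q=manip.get_state(); print(np.round(quat(q["ee_rot"]),3))
r={}
for n,c in (("top",T),("scene",S)):
    im=viewer.get_image(n)
    for t in ["basket","tub","filter","jar","wrench"]:
        for d in finder.trace(t,n)[:2]:
            m=d["mask"];ys,xs=np.nonzero(m)
            print(n,t,round(d["score"],2),np.round(d["centre"],1),xs.min(),xs.max(),ys.min(),ys.max())
            if t in("filter","jar") : r.setdefault((t,n),d["centre"])
    # dark grip
    box=(340,215,75,75) if n=="top" else (220,240,110,110)
    x,y,w,h=box; g=im[y:y+h,x:x+w].astype(int).max(2)<55
    nn,l,st,ce=cv2.connectedComponentsWithStats(g.astype(np.uint8)); 
    print(n,[(st[i].tolist(),np.round(ce[i]+[x,y],1).tolist()) for i in range(1,nn) if st[i,4]>40])
for t in("filter","jar"):
    try: print(t,tri([T,S],[r[(t,"top")],r[(t,"scene")]]))
    except Exception as e: print(e)
print(manip.get_state()["clock"])
E
```

```text
[[ 0.    -0.929  0.371]
 [ 0.     0.371  0.929]
 [-1.    -0.     0.   ]]
top basket 0.8 [379.  244.8] 357 400 229 271
top basket 0.74 [338.1 184.5] 315 361 158 207
top tub 0.82 [194.1 263.1] 99 279 207 317
top filter 0.59 [377.9 314.4] 357 398 298 338
top jar 0.88 [449.1 292.3] 428 470 273 310
top wrench 0.71 [391.5 192. ] 379 397 147 227
top [([34, 34, 13, 12, 69], [379.3, 256.8])]
scene basket 0.77 [375.8 337.7] 347 400 282 370
scene basket 0.66 [276.3 307.8] 255 311 255 343
scene filter 0.88 [240.7 256.7] 219 261 229 282
scene jar 0.63 [181.6 304. ] 163 207 275 337
scene wrench 0.79 [318.2 391.9] 280 356 340 436
scene [([44, 17, 15, 25, 285], [271.2, 268.9])]
filter (array([ 0.47469771, -0.188003  ,  0.04726403]), [array([0.63350149, 0.34055926]), array([ 0.75194883, -0.05008608])])
jar (array([ 0.51731162, -0.32954008,  0.05305214]), [array([0.98534177, 0.43520053]), array([ 1.24469186, -0.03796454])])
1.2
```

View pics/c1.png

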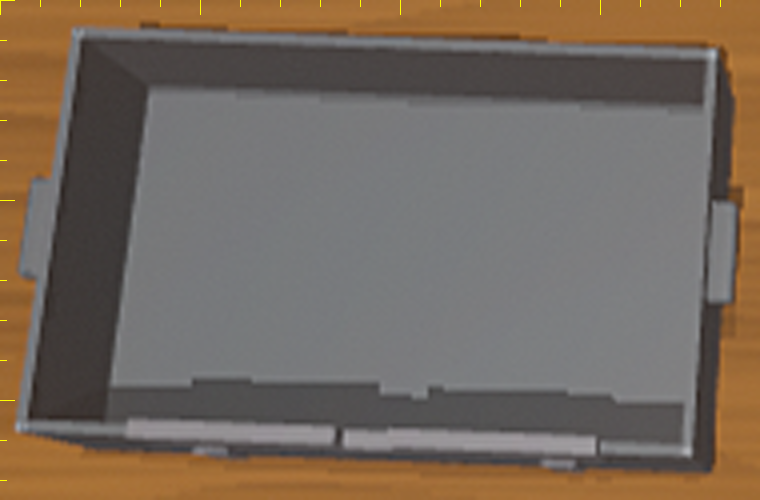

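View pics/c2.png

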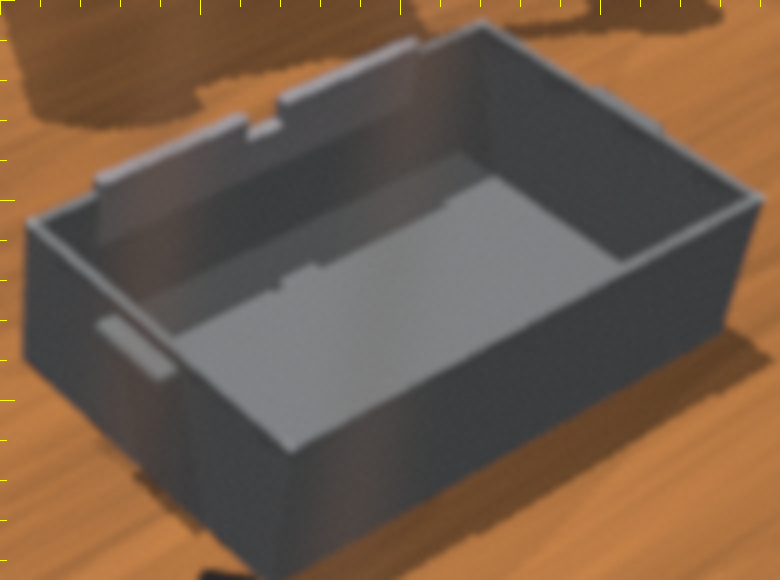

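```bash
cat > fit.py <<'E'
from rig import viewer
from h import *
T=viewer.get_calibration("top");S=viewer.get_calibration("scene")
def fit(pts,x0,zfree=False):
    def f(v):
        c,s=np.cos(v[2]),np.sin(v[2]);r=[]
        for cam,px,P in pts:
            X=[v[0]+c*P[0]-s*P[1],v[1]+s*P[0]+c*P[1],P[2]]
            r.append(proj(cam,X)[0]-px)
        return np.array(r).ravel()
    o=least_squares(f,x0,loss="soft_l1");return o.x,f(o.x).reshape(-1,2)
c1=lambda u,v:np.array([95+u/4-.375,200+v/4-.375]);c2=lambda u,v:np.array([325+u/4-.375,140+v/4-.375])
pt=[(T,c1(78,30),(.1,.16,.092)),(T,c1(716,48),(.1,-.16,.092)),(T,c1(20,429),(-.1,.16,.092)),(T,c1(690,454),(-.1,-.16,.092)),
(S,c2(27,220),(-.1,-.16,.092)),(S,c2(481,21),(-.1,.16,.092)),(S,c2(763,198),(.1,.16,.092)),(S,c2(291,448),(.1,-.16,.092))]
xt,e=fit(pt,[.6,.25,0]);print("tub",np.round(xt,4),np.degrees(xt[2]));print(np.round(e,1).tolist())
def tubw(P):
    c,s=np.cos(xt[2]),np.sin(xt[2]);return np.array([xt[0]+c*P[0]-s*P[1],xt[1]+s*P[0]+c*P[1],P[2]])
rm=tubw((-.0975,0,.1));print("rail_mid",np.round(rm,4))
for nm,px,cam,z in (("notchL",c2(246,118),S,.1),("notchR",c2(280,102),S,.1),("endL",c2(97,185),S,.1),("endR",c2(415,44),S,.1),("tE+",c1(127,428),T,.1),("tE-",c1(597,444),T,.1),("tn1",c1(335,436),T,.1),("tn2",c1(343,436),T,.1)):
    w=ray_z(cam,px,z)-rm;c,s=np.cos(xt[2]),np.sin(xt[2]);print(nm,np.round([c*w[0]+s*w[1],-s*w[0]+c*w[1]],4))
b=lambda u,v:np.array([340+(u-400+.5)/5.333-.5,215+(v+.5)/5.333-.5]);a=lambda u,v:np.array([220+(u+.5)/3.636-.5,240+(v+.5)/3.636-.5])
pb=[(T,b(520,70),(.03,.04,.04)),(T,b(723,101),(.03,-.04,.04)),(T,b(500,222),(-.03,.04,.04)),(T,b(710,252),(-.03,-.04,.04)),
(S,a(130,238),(-.03,-.04,.04)),(S,a(276,180),(-.03,.04,.04)),(S,a(331,262),(.03,.04,.04)),(S,a(183,328),(.03,-.04,.04))]
xb,e=fit(pb,[.6,-.1,0]);print("basket",np.round(xb,4),np.degrees(xb[2]));print(np.round(e,1).tolist())
c,s=np.cos(xb[2]),np.sin(xb[2]);print("grip",xb[0]-.036*c,xb[1]-.036*s)
print("tri grip",tri([T,S],[np.array([379.8,255]),np.array([271.2,268.9])]))
E
python3 fit.py
```

```text
tub [ 0.579   0.1805 -0.0363] -2.0819114705390627
[[-1.0, -1.1], [0.7, -0.2], [-1.0, 0.2], [0.9, 0.1], [-1.1, 0.1], [0.2, -1.1], [0.5, -0.7], [-0.2, 0.5]]
rail_mid [0.4815 0.184  0.1   ]
notchL [ 0.0034 -0.02  ]
notchR [0.0028 0.0041]
endL [ 0.004  -0.1187]
endR [0.0041 0.1006]
tE+ [-0.0005  0.1045]
tE- [-0.     -0.1157]
tn1 [-0.0007  0.0068]
tn2 [-0.0006  0.0031]
basket [ 0.6188 -0.1945 -0.1471] -8.425905684067736
[[-0.2, -0.1], [0.3, -0.4], [-0.2, -0.5], [-0.5, -0.5], [-1.2, 0.1], [-0.2, -0.7], [0.8, -0.3], [-0.9, -0.2]]
grip 0.5832057329636211 -0.1892430424838829
tri grip (array([ 0.58203346, -0.18801342,  0.10328745]), [array([0.45383724, 0.25185843]), array([ 0.58300833, -0.05735198])])
```

The tub and basket fits agree to about 1 px. I'll go above the basket for a close look.

```bash
cat > to.py <<'E'
# usage: to.py x y z yawdeg   (TCP target, yaw of tool z) -> shift mm, turn
import sys
from rig import manip
from h import *
s=manip.get_state();R=quat(s["ee_rot"]);p=s["position"]
yaw=np.degrees(np.arctan2(R[1,2],R[0,2]))
print("t",round(s["clock"],2),"pos",np.round(p,4),"yaw",round(yaw,2),"F",np.round(s["contact_force"],2),"w",round(s["width"],4),"x",np.round(R[:,0],3))
if len(sys.argv)>4:
    g=np.array(sys.argv[1:4],float);print("shift",np.round(R.T@(g-p)*1000,1),"turn",round(-np.radians((float(sys.argv[4])-yaw+180)%360-180),4))
E
python3 to.py .582 -.188 .20 -8.4
```

```text
t 1.2 pos [0.2132 0.534  0.2314] yaw 68.24 F [ 1.11  1.   -0.34] w 0.0852 x [ 0.  0. -1.]
shift [  31.3 -610.2 -533.9] turn 1.3376
```

Request:
move_arm --rows '[[[10,-244,-214],0.8,60],[[10,-244,-214],0.8,60],[[10,-244,-214],0.8,60],[[10,-244,-214],0.8,60],[[10,-244,-214],0.8,60],[[10,-244,-214],0.8,60],[[10,-244,-214],0.8,60],[[10,-244,-214],0.8,60]]'

```text
clock: 1.87
position: [0.3612, 0.2423, 0.2215]
ee_rot: [0.694, -0.137, 0.693, 0.136]
contact_force: [1.1, 0.5, -0.6]
width: 0.0598
```

```bash
python3 to.py .582 -.188 .20 -8.4
```

```text
t 1.87 pos [0.3612 0.2423 0.2215] yaw 22.27 F [ 1.08  0.48 -0.59] w 0.0598 x [ 0.001 -0.001 -1.   ]
shift [  21.9 -481.9   41.3] turn 0.5353
```

Request:
move_arm --rows '[[[14,-310,26],0.45,40],[[14,-310,26],0.45,40],[[14,-310,26],0.45,40],[[14,-310,26],0.45,40],[[14,-310,26],0.45,40],[[14,-310,26],0.45,40],[[14,-310,26],0.45,40],[[14,-310,26],0.45,40]]'

```text
clock: 2.53
position: [0.5048, -0.0391, 0.2078]
ee_rot: [0.708, 0.022, 0.706, -0.024]
contact_force: [0.6, -0.5, -0.2]
width: 0.04
```

```bash
python3 to.py .582 -.188 .20 -8.4
```

```text
t 2.53 pos [ 0.5048 -0.0391  0.2078] yaw -3.67 F [ 0.61 -0.46 -0.23] w 0.04 x [ 0.003 -0.003 -1.   ]
shift [   8.4 -143.7   86.5] turn 0.0825
```

Request:
move_arm --rows '[[[8,-144,86],0.082,40],[[8,-144,86],0.082,40],[[8,-144,86],0.082,40],[[8,-144,86],0.082,40],[[8,-144,86],0.082,40],[[8,-144,86],0.082,40],[[8,-144,86],0.082,40]]'

```text
clock: 3.12
position: [0.5808, -0.188, 0.1998]
ee_rot: [0.706, 0.052, 0.705, -0.052]
contact_force: [-1.0, 1.1, 0.1]
width: 0.0401
```

```bash
python3 to.py .582 -.188 .20 -8.4
python3 - <<'E'
from rig import manip, viewer, finder
from h import *
im=viewer.get_image("wrist"); cv2.imwrite("pics/w1.png",im[:,:,::-1])
print([ (d["centre"],d["score"]) for d in finder.look_for("basket_grip","wrist")])
c=viewer.get_calibration("wrist")
g=(im.astype(int).max(2)<50).astype(np.uint8)
n,l,st,ce=cv2.connectedComponentsWithStats(g)
print([(st[i].tolist(),ce[i].round(1).tolist()) for i in range(1,n) if st[i,4]>300])
cs,sn=np.cos(-.147),np.sin(-.147)
x0=np.array([.582,-.188])
for z in (.13,.106,.082):
    print(z,[proj(c,[x0[0]+cs*a-sn*b,x0[1]+sn*a+cs*b,z])[0].round(1).tolist() for a,b in((-.007,-.012),(.007,-.012),(.007,.012),(-.007,.012))])
E
```

```text
t 3.12 pos [ 0.5808 -0.188   0.1998] yaw -8.43 F [-1.01  1.13  0.14] w 0.0401 x [ 0.001 -0.001 -1.   ]
shift [-0.2  0.2  1.2] turn -0.0005
[([545.4, 66.5], 0.56)]
[([538, 0, 85, 38, 1945], [574.4, 15.1]), ([304, 217, 25, 57, 1233], [315.9, 245.0]), ([0, 291, 640, 189, 49205], [285.4, 425.4]), ([368, 291, 67, 83, 2253], [391.3, 333.9])]
0.13 [[302.8, 280.5], [328.7, 280.5], [329.2, 237.6], [302.6, 237.6]]
0.106 [[303.6, 266.3], [327.1, 266.3], [327.5, 227.2], [303.5, 227.2]]
0.082 [[304.3, 254.6], [325.8, 254.6], [326.1, 218.6], [304.2, 218.6]]
```

View pics/w1.png

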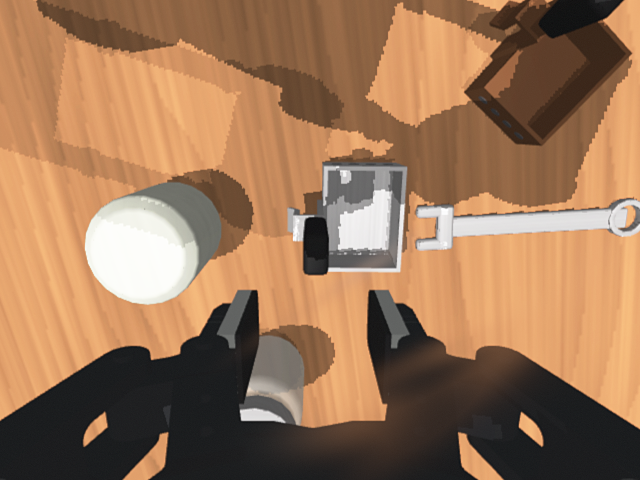

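The grip is centred at about (316,246), 0.3 mm from prediction in x and about 2 mm towards +y. The brown look-alike is at the top right and well clear. I'll descend and grip.

Request:
move_arm --rows '[[[40,2,1.4],0,40],[[70,2,1.4],0,40],[[95,2,1.4],0,40],[[108,2,1.4],0,40],[[112,2,1.4],0,40],[[112,2,1.4],0,40]]'

```text
clock: 3.72
position: [0.5815, -0.1834, 0.0879]
ee_rot: [0.705, 0.051, 0.705, -0.051]
contact_force: [-0.7, 0.6, 0.1]
width: 0.0399
```

```bash
python3 to.py .582 -.186 .0875 -8.4
python3 - <<'E'
from rig import manip, viewer, finder
from h import *
im=viewer.get_image("wrist"); cv2.imwrite("pics/w2.png",im[:,:,::-1])
E
```

```text
t 3.72 pos [ 0.5815 -0.1834  0.0879] yaw -8.22 F [-0.66  0.62  0.15] w 0.0399 x [ 0.    -0.001 -1.   ]
shift [ 0.4 -2.5  0.9] turn 0.0031
```

View pics/w2.png

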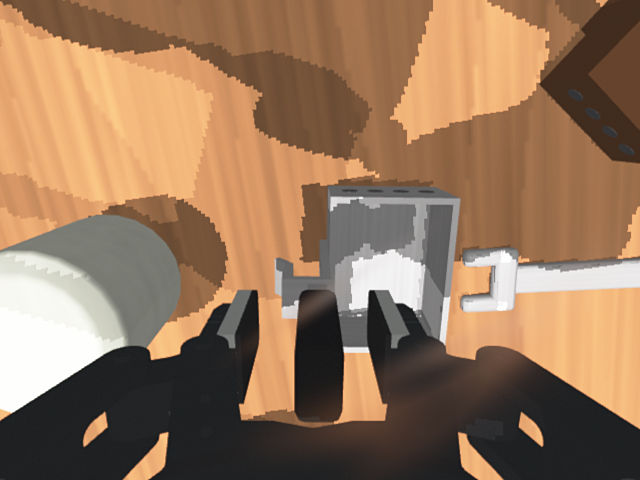

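The grip (cols 297–344) sits between the pads (258–368), so I'll nudge slightly in y and close.

Request:
move_arm --force 60 --rows '[[[0,-2,1],0,40],[[0,-2,1],0,25],[[0,-2,1],0,12],[[0,-2,1],0,5],[[0,-2,1],0,5],[[0,-2,1],0,5],[[0,-2,1],0,5],[[0,-2,1],0,5]]'

```text
clock: 4.43
position: [0.5834, -0.1863, 0.0901]
ee_rot: [0.707, 0.05, 0.704, -0.051]
contact_force: [-1.2, 1.1, 5.6]
width: 0.013
```

```bash
python3 to.py
```

```text
t 4.43 pos [ 0.5834 -0.1863  0.0901] yaw -8.25 F [-1.23  1.06  5.62] w 0.013 x [ 0.003 -0.002 -1.   ]
```

Request:
move_arm --rows '[[[-10,0,0],0,5],[[-30,0,0],0,5],[[-60,0,0],0,5],[[-95,0,0],0,5],[[-125,0,0],0,5],[[-145,0,0],0,5],[[-150,0,0],0,5],[[-150,0,0],0,5]]'

```text
clock: 5.1
position: [0.5835, -0.1863, 0.2417]
ee_rot: [0.708, 0.05, 0.703, -0.052]
contact_force: [0.4, 0.2, -2.2]
width: 0.0133
```

```bash
python3 to.py .486 .136 .24 -2.1
python3 - <<'E'
from rig import manip, viewer, finder
from h import *
for n in ["wrist","scene","top"]:
    im=viewer.get_image(n); cv2.imwrite(f"pics/{n}3.png",im[:,:,::-1])
E
```

```text
t 5.1 pos [ 0.5835 -0.1863  0.2417] yaw -8.25 F [ 0.41  0.2  -2.22] w 0.0133 x [ 0.006 -0.003 -1.   ]
shift [  -0.   305.  -142.8] turn -0.1073
```

View pics/wrist3.png

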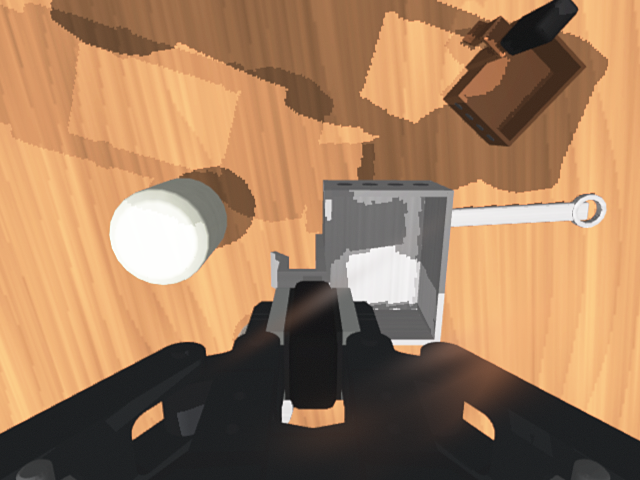

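View pics/scene3.png

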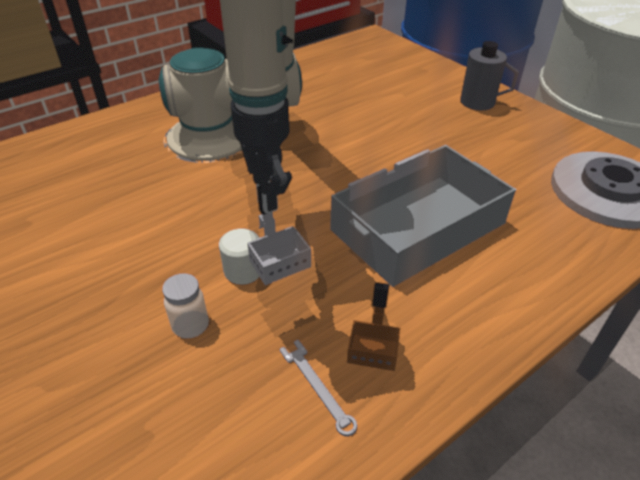

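Held level, with the force change consistent with the basket's weight. I'll carry it to above the rail, 40 mm short of where the notch appears to be.

Request:
move_arm --rows '[[[0,30,-14],-0.05,5],[[0,70,-33],-0.1,5],[[0,110,-51],-0.107,5],[[0,150,-70],-0.107,5],[[0,190,-89],-0.107,5],[[0,230,-108],-0.107,5],[[0,265,-124],-0.107,5],[[0,290,-137],-0.107,5]]'

```text
clock: 5.92
position: [0.4855, 0.1233, 0.2358]
ee_rot: [0.705, 0.013, 0.709, -0.013]
contact_force: [0.9, 0.5, -1.5]
width: 0.0134
```

```bash
python3 to.py .4843 .136 .22 -2.1
```

```text
t 5.92 pos [0.4855 0.1233 0.2358] yaw -2.11 F [ 0.85  0.54 -1.47] w 0.0134 x [-0.005  0.    -1.   ]
shift [15.8 12.7 -1.6] turn -0.0002
```

Request:
move_arm --rows '[[[8,8,-1],0,5],[[15,12,-1.4],0,5],[[16,12.7,-1.6],0,5],[[16,12.7,-1.6],0,5]]'

```text
clock: 6.25
position: [0.4838, 0.1351, 0.2181]
ee_rot: [0.704, 0.013, 0.71, -0.014]
contact_force: [0.6, 0.3, -2.4]
width: 0.0133
```

```bash
python3 to.py .4843 .136 .22 -2.1
python3 - <<'E'
from rig import manip, viewer, finder
from h import *
for n in ["wrist","scene","top"]:
    im=viewer.get_image(n); cv2.imwrite(f"pics/{n}4.png",im[:,:,::-1])
c=viewer.get_calibration("wrist")
rm=np.array([.4815,.184]);cs,sn=np.cos(-.0363),np.sin(-.0363)
for a in(-.004,.004):print([proj(c,[rm[0]+cs*a-sn*b,rm[1]+sn*a+cs*b,.1])[0].round(1).tolist() for b in(-.118,-.08,-.03,0,.03)])
E
```

```text
t 6.25 pos [0.4838 0.1351 0.2181] yaw -2.12 F [ 0.58  0.3  -2.38] w 0.0133 x [-0.008 -0.001 -1.   ]
shift [-2.   1.   0.4] turn -0.0004
[[300.6, 331.5], [300.0, 279.7], [299.1, 205.7], [298.6, 157.7], [298.0, 106.7]]
[[312.1, 331.5], [312.0, 279.7], [311.7, 205.7], [311.5, 157.7], [311.4, 106.6]]
```

View pics/wrist4.png

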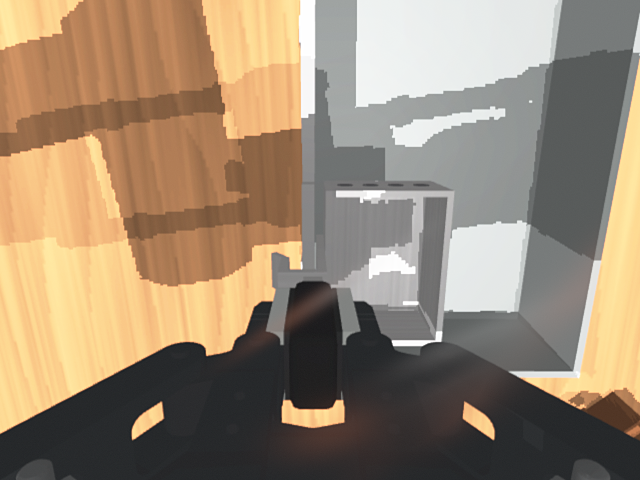

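View pics/scene4.png

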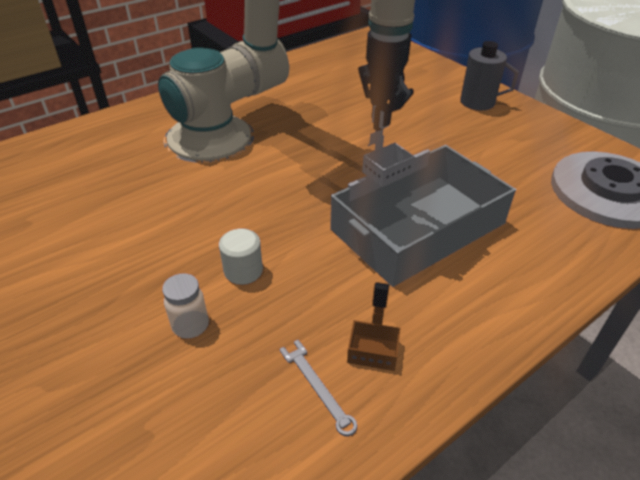

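Run:
```python
from h import *
w=cv2.imread("pics/wrist4.png")
x,y,W,H,k=255,90,110,210,3
c=cv2.resize(w[y:y+H,x:x+W],None,fx=6,fy=k*1.0,interpolation=cv2.INTER_NEAREST)
for i in range(0,W,5): cv2.line(c,(i*6,0),(i*6,5 if i%10 else 10),(0,0,255),1); i%10 or cv2.putText(c,str(x+i),(i*6-8,20),0,.35,(0,0,255))
for i in range(0,H,10): cv2.putText(c,str(y+i),(0,i*k+4),0,.35,(0,0,255))
# strap/hook crop
cv2.imwrite("pics/c4.png",c[:600])
g=cv2.cvtColor(w,cv2.COLOR_BGR2GRAY)
for r in (20,60,100,140,170,190,210,230,255,265,275): print(r,g[r,262:332].tolist())
```

```text
20 [221, 223, 223, 219, 214, 210, 209, 210, 210, 213, 214, 215, 217, 217, 217, 218, 219, 219, 220, 221, 220, 217, 214, 216, 221, 225, 227, 227, 228, 228, 228, 228, 226, 224, 221, 220, 227, 255, 255, 254, 254, 254, 254, 254, 254, 254, 254, 254, 254, 254, 255, 255, 244, 177, 159, 163, 164, 164, 164, 165, 164, 164, 164, 163, 163, 164, 164, 163, 164, 164]
60 [218, 222, 223, 224, 226, 223, 219, 215, 213, 213, 214, 216, 217, 218, 218, 218, 218, 220, 222, 222, 222, 223, 222, 218, 212, 210, 211, 211, 216, 223, 227, 229, 228, 228, 227, 225, 223, 204, 217, 247, 248, 247, 247, 247, 247, 247, 246, 246, 246, 246, 247, 250, 224, 173, 163, 165, 166, 167, 166, 165, 166, 165, 167, 166, 165, 166, 166, 164, 165, 165]
100 [194, 194, 196, 200, 202, 203, 205, 204, 199, 195, 193, 194, 193, 194, 196, 196, 197, 196, 197, 198, 199, 199, 199, 200, 198, 195, 188, 185, 185, 187, 192, 199, 206, 207, 208, 208, 205, 200, 204, 247, 249, 247, 247, 247, 247, 247, 247, 247, 247, 247, 248, 252, 222, 137, 113, 114, 116, 117, 117, 116, 116, 117, 117, 115, 117, 159, 168, 167, 166, 167]
140 [109, 111, 109, 108, 108, 111, 11
[... 2102 characters left out ...]
 208, 210, 213, 217, 215, 214, 217, 219, 177, 128, 122, 124, 125, 127, 127, 125, 122, 121, 121, 121, 120, 120, 120, 121, 119, 109, 149, 224, 228, 225, 224, 224, 222, 220, 221, 223, 223, 233, 255, 205, 129, 129, 133, 132, 133, 133, 132, 132, 132, 131, 132, 145, 157, 123, 117, 121, 122, 123, 121, 122, 122, 121, 122, 129, 133, 133, 132, 133, 131]
275 [208, 208, 206, 209, 214, 216, 214, 215, 218, 193, 137, 121, 124, 124, 127, 129, 133, 133, 133, 133, 133, 133, 133, 133, 134, 133, 134, 134, 133, 134, 134, 134, 133, 133, 134, 133, 133, 133, 133, 134, 134, 135, 134, 133, 133, 134, 134, 134, 134, 134, 134, 134, 134, 133, 134, 133, 133, 133, 133, 133, 133, 133, 132, 132, 133, 133, 132, 132, 134, 131]
```

View pics/c4.png

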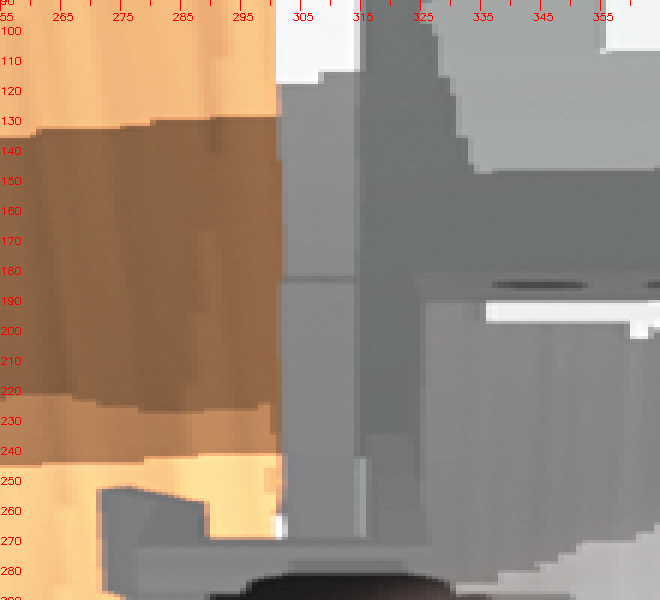

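Run:
```python
from rig import manip,viewer
from h import *
c=viewer.get_calibration("wrist");s=manip.get_state();R=quat(s["ee_rot"]);p=s["position"]
def P(dx,dy,dz): # basket-axes offset from grip centre; grip centre 16 above TCP
    return p+R@np.array([-(dz+.016),dy,dx])
for nm,o in {"bend top outer +y":(-.015,.009,-.040),"tongue outer low18":(-.015,.009,-.062),"tongue inner low18":(-.011,.009,-.062),"strap outer top":(.006,.009,-.040),"strap inner":(.002,.009,-.044),"hook mid":(-.0045,.009,-.044),"rim -x+y":(.006,.04,-.066),"rim +x+y":(.066,.04,-.066),"rim -x -y":(.006,-.04,-.066),"rim +x-y":(.066,-.04,-.066),"griptop+y-x":(-.007,.012,.024),"griplow":(-.007,.012,-.024),"griplow+x":(.007,.012,-.024)}.items():
    print(nm,proj(c,P(*o))[0].round(1))
for r in(182,): print(ray_z(c,(308,r),.1), ray_z(c,(301.6,230),.1),ray_z(c,(314.2,230),.1),ray_z(c,(301.2,20),.1),ray_z(c,(314.2,20),.1))
```

```text
bend top outer +y [277.3 270.2]
tongue outer low18 [281.2 254.9]
tongue inner low18 [289.6 254.9]
strap outer top [327.3 270.2]
strap inner [317.7 267.2]
hook mid [302.5 267.2]
rim -x+y [326. 188.]
rim +x+y [456.1 188. ]
rim -x -y [324.7 344.4]
rim +x-y [442.1 344.3]
griptop+y-x [287.2 337.5]
griplow [294.7 276.5]
griplow+x [331.4 276.5]
[0.4826883  0.16898658 0.1       ] [0.47725534 0.13824698 0.1       ] [0.48538814 0.13793755 0.1       ] [0.48269208 0.26097688 0.1       ] [0.49008121 0.26067937 0.1       ]
```

The wrist view of the held hook matches prediction to about 1 px. The rail's centre is at x≈0.481 at this y, so I shift 2 mm inward and lower to just above the rail.

```bash
python3 to.py .486 .135 .160 -2.2
```

```text
t 6.4 pos [0.485  0.1347 0.2196] yaw -2.23 F [-0.2  -0.39 -2.42] w 0.0135 x [-0.005 -0.001 -1.   ]
shift [59.6  0.4  1.3] turn -0.0005
```

Request:
move_arm --rows '[[[15,0,2.5],0,5],[[30,0,2.5],0,5],[[44,0,2.7],0,5],[[54,0,2.7],0,5],[[58,0,2.7],0,5],[[58,0,2.7],0,5]]'

```text
clock: 6.9
position: [0.4872, 0.1338, 0.1609]
ee_rot: [0.705, 0.014, 0.709, -0.014]
contact_force: [-0.9, 0.2, -1.4]
width: 0.0133
```

```bash
python3 to.py .486 .135 .13 -2.2
python3 - <<'E'
from rig import manip, viewer, finder
from h import *
im=viewer.get_image("wrist")
c=viewer.get_calibration("wrist");s=manip.get_state();R=quat(s["ee_rot"]);p=s["position"]
print(p+R@np.array([.028,0,-.0045]))
w=im[:,:,::-1].copy();cv2.imwrite("pics/w5.png",w)
x,y,W,H=245,90,110,200
k=cv2.resize(w[y:y+H,x:x+W],None,fx=6,fy=3,interpolation=cv2.INTER_NEAREST)
for i in range(0,W,10): cv2.putText(k,str(x+i),(i*6-8,12),0,.35,(0,0,255)); cv2.line(k,(i*6,0),(i*6,6),(0,0,255))
for i in range(0,H,10): cv2.putText(k,str(y+i),(0,i*3+4),0,.35,(0,0,255))
cv2.imwrite("pics/c5.png",k)
E
```

```text
t 6.9 pos [0.4872 0.1338 0.1609] yaw -2.29 F [-0.87  0.2  -1.36] w 0.0133 x [-0.006 -0.001 -1.   ]
shift [30.9  1.2 -1. ] turn -0.0016
[0.483084   0.13423161 0.13365155]
```

View pics/c5.png

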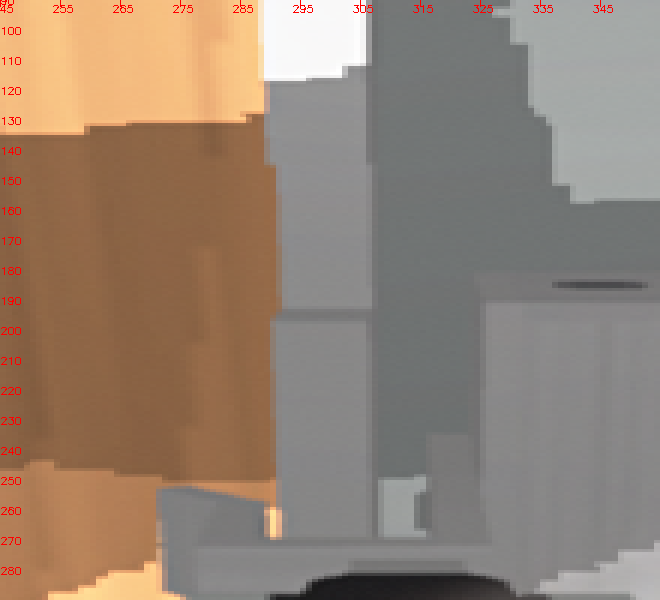

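Run:
```python
from rig import manip, viewer
from h import *
c=viewer.get_calibration("wrist");w=cv2.imread("pics/w5.png");g=cv2.cvtColor(w,cv2.COLOR_BGR2GRAY).astype(int)
for r in(205,230,245):print(r,g[r,284:312].tolist())
for r in(205,235): print(ray_z(c,(290.0,r),.1),ray_z(c,(306.7,r),.1))
print("notch",ray_z(c,(298,193),.1),ray_z(c,(290,145),.1))
```

```text
205 [109, 112, 113, 114, 113, 114, 128, 135, 135, 136, 136, 135, 135, 135, 136, 136, 135, 136, 135, 136, 137, 136, 128, 115, 111, 113, 114, 113]
230 [112, 111, 112, 112, 113, 113, 120, 134, 136, 136, 135, 136, 135, 136, 137, 135, 137, 136, 136, 136, 136, 136, 128, 114, 111, 111, 112, 112]
245 [115, 112, 109, 111, 112, 113, 115, 132, 135, 134, 134, 133, 134, 134, 133, 134, 135, 133, 134, 135, 134, 135, 125, 114, 110, 111, 111, 111]
[0.47724905 0.1644878  0.1       ] [0.48550066 0.16416474 0.1       ]
[0.47641935 0.14920469 0.1       ] [0.48483141 0.14887842 0.1       ]
notch [0.48149548 0.170285   0.1       ] [0.47881706 0.19337053 0.1       ]
```

The rail's centre here is x≈0.480 and the hook's is 0.483. The notch edges show at rows 193 and 145, y≈0.170–0.193. I'll correct x and lower until the tongue straddles the rail.

Request:
move_arm --rows '[[[0,1,-2.6],0,5],[[4,1,-2.6],0,5],[[10,1,-2.6],0,5],[[16,1,-2.6],0,5],[[22,1,-2.6],0,5],[[26,1,-2.6],0,5],[[27,1,-2.6],0,5]]'

```text
clock: 7.53
position: [0.4843, 0.1351, 0.1335]
ee_rot: [0.705, 0.014, 0.709, -0.014]
contact_force: [-0.4, 0.3, -2.4]
width: 0.0136
```

```bash
cat > look.py <<'E'
import sys
from rig import manip, viewer
from h import *
n=sys.argv[1]
im=viewer.get_image("wrist")
c=viewer.get_calibration("wrist");s=manip.get_state();R=quat(s["ee_rot"]);p=s["position"]
print("hook",(p+R@np.array([.028,0,-.0045])).round(4))
w=im[:,:,::-1].copy();cv2.imwrite(f"pics/w{n}.png",w)
x,y,W,H=245,90,110,200
k=cv2.resize(w[y:y+H,x:x+W],None,fx=6,fy=3,interpolation=cv2.INTER_NEAREST)
for i in range(0,W,10): cv2.putText(k,str(x+i),(i*6-8,12),0,.35,(0,0,255)); cv2.line(k,(i*6,0),(i*6,6),(0,0,255))
for i in range(0,H,10): cv2.putText(k,str(y+i),(0,i*3+4),0,.35,(0,0,255))
cv2.imwrite(f"pics/c{n}.png",k)
E
python3 to.py .4846 .134 .128 -2.2; python3 look.py 6
```

```text
t 7.53 pos [0.4843 0.1351 0.1335] yaw -2.27 F [-0.41  0.32 -2.38] w 0.0136 x [-0.007 -0.001 -1.   ]
shift [ 5.5 -1.1  0.4] turn -0.0012
hook [0.4798 0.1353 0.1058]
```

View pics/c6.png

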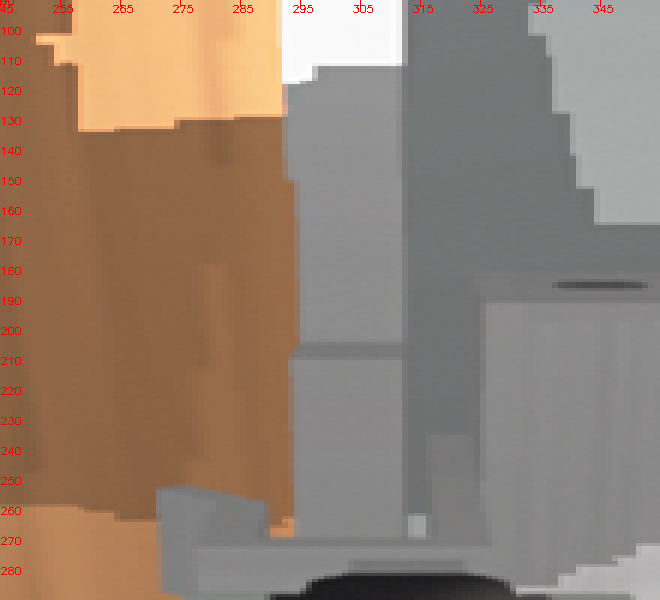

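The rail (293–312) is centred in the hook's throat, midpoint about 302.5. I'll lower to light contact.

Request:
move_arm --rows '[[[2,0,0.3],0,5],[[4,0,0.3],0,5],[[4.5,0,0.3],0,5],[[5,0,0.3],0,5],[[5.5,0,0.3],0,5],[[5.5,0,0.3],0,5]]'

```text
clock: 8.08
position: [0.4848, 0.1351, 0.1283]
ee_rot: [0.705, 0.014, 0.709, -0.014]
contact_force: [-0.1, -0.3, -2.2]
width: 0.0134
```

```bash
python3 to.py
```

```text
t 8.08 pos [0.4848 0.1351 0.1283] yaw -2.27 F [-0.11 -0.34 -2.17] w 0.0134 x [-0.006 -0.001 -1.   ]
```

Request:
move_arm --rows '[[[1,0,0],0,5],[[1.5,0,0],0,5],[[2,0,0],0,5],[[2,0,0],0,5]]'

```text
clock: 8.42
position: [0.4849, 0.1351, 0.1267]
ee_rot: [0.705, 0.014, 0.709, -0.014]
contact_force: [-0.5, -0.4, 2.5]
width: 0.0132
```

```bash
python3 to.py
```

```text
t 8.42 pos [0.4849 0.1351 0.1267] yaw -2.27 F [-0.46 -0.39  2.5 ] w 0.0132 x [-0.006 -0.001 -1.   ]
```

Contact shows as Fz rising from -2.2 to +2.5 N, so the hook rests on the rail at about 4.7 N. Now I'll slide gently along +y.

Request:
move_arm --rows '[[[-0.3,2,0],0,5],[[-0.3,6,0],0,5],[[-0.3,10,0],0,5],[[-0.3,14,0],0,5],[[-0.3,18,0],0,5],[[-0.3,22,0],0,5],[[-0.3,25,0],0,5],[[-0.3,26,0],0,5]]'

```text
clock: 9.08
position: [0.486, 0.1617, 0.127]
ee_rot: [0.705, 0.013, 0.709, -0.014]
contact_force: [-0.2, -1.9, 1.8]
width: 0.0132
```

```bash
python3 to.py; python3 look.py 7
```

```text
t 9.08 pos [0.486  0.1617 0.127 ] yaw -2.23 F [-0.15 -1.89  1.78] w 0.0132 x [-0.006 -0.001 -1.   ]
hook [0.4814 0.1618 0.099 ]
```

View pics/c7.png

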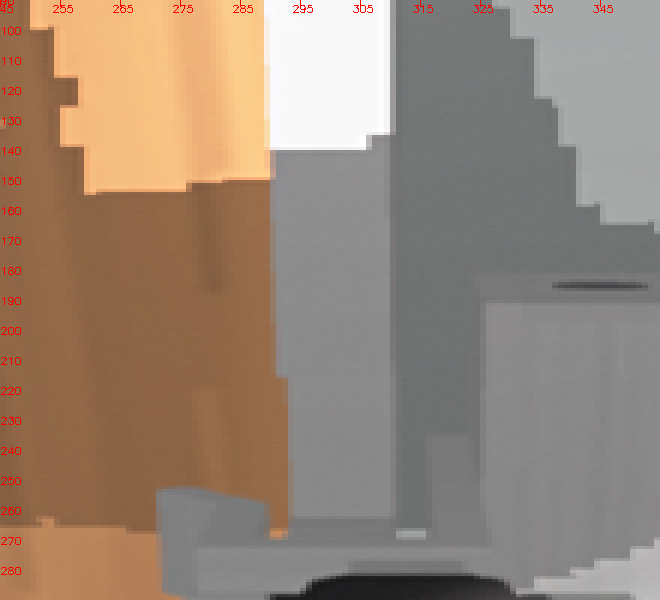

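Run:
```python
from rig import viewer
from h import *
c=viewer.get_calibration("wrist")
for r in(215,268.5,263): print(r,ray_z(c,(300,r),.1),ray_z(c,(300,r),.086))
```

```text
215 [0.48172778 0.19384281 0.1       ] [0.48109996 0.19101308 0.086     ]
268.5 [0.48062642 0.17058923 0.1       ] [0.47990695 0.16582422 0.086     ]
263 [0.48074323 0.17305547 0.1       ] [0.48003348 0.16849571 0.086     ]
```

Request:
move_arm --rows '[[[0,3,0],0,5],[[0,6,0],0,5],[[0,9,0],0,5],[[0,12,0],0,5],[[0,14,0],0,5],[[0,14,0],0,5]]'

```text
clock: 9.63
position: [0.4866, 0.1764, 0.127]
ee_rot: [0.705, 0.014, 0.709, -0.014]
contact_force: [-0.6, -0.1, 2.1]
width: 0.0131
```

Request:
move_arm --rows '[[[0,1,0],0,5],[[0,1.5,0],0,5],[[0,1.5,0],0,5]]'

```text
clock: 9.88
position: [0.4862, 0.1784, 0.1265]
ee_rot: [0.705, 0.014, 0.709, -0.013]
contact_force: [0.1, 0.3, -2.2]
width: 0.0134
```

Request:
move_arm --rows '[[[0,1,0],0,5],[[0,1.5,0],0,5],[[0,1.5,0],0,5]]'

```text
clock: 10.13
position: [0.486, 0.1802, 0.1261]
ee_rot: [0.704, 0.014, 0.71, -0.013]
contact_force: [-0.6, 0.4, -2.1]
width: 0.0134
```

Support fell away at y≈0.178, where Fz returned to -2.2 N. I'll centre by another 1.3 mm and lower into the notch.

Request:
move_arm --rows '[[[0,1.3,0],0,5],[[2,1.3,0],0,5],[[4,1.3,0],0,5],[[6,1.3,0.1],0,5],[[8,1.3,0.1],0,5],[[8,1.3,0.1],0,5]]'

```text
clock: 10.63
position: [0.4857, 0.1814, 0.1176]
ee_rot: [0.704, 0.014, 0.71, -0.013]
contact_force: [0.1, 0.2, -3.0]
width: 0.0132
```

```bash
python3 to.py; python3 look.py 8
```

```text
t 10.63 pos [0.4857 0.1814 0.1176] yaw -2.26 F [ 0.07  0.21 -3.01] w 0.0132 x [-0.009  0.001 -1.   ]
hook [0.4811 0.1816 0.0898]
```

View pics/c8.png

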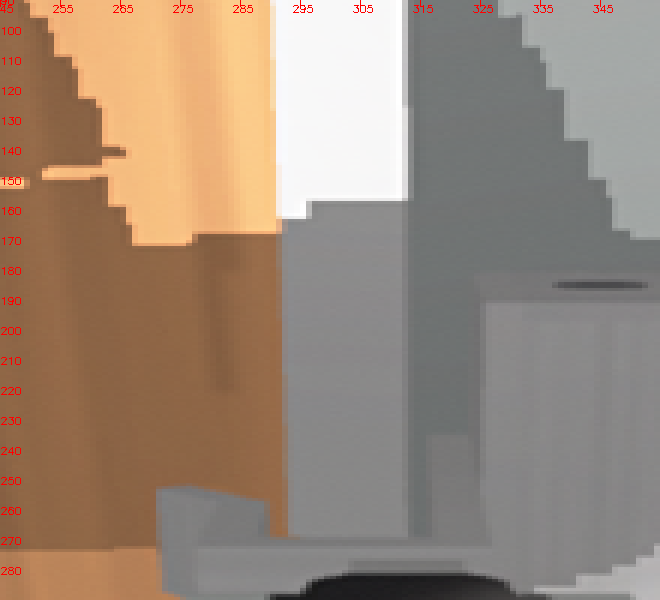

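Request:
move_arm --rows '[[[1,0,0],0,5],[[2,0,0],0,5],[[3,0,0],0,5],[[3.5,0,0],0,5],[[3.5,0,0],0,5]]'

```text
clock: 11.1
position: [0.4858, 0.1814, 0.1142]
ee_rot: [0.704, 0.014, 0.71, -0.013]
contact_force: [-0.8, 0.4, -2.6]
width: 0.0133
```

```bash
python3 to.py
```

```text
t 11.1 pos [0.4858 0.1814 0.1142] yaw -2.26 F [-0.81  0.43 -2.57] w 0.0133 x [-0.008  0.002 -1.   ]
```

Request:
move_arm --rows '[[[0.7,0,0],0,5],[[1.2,0,0],0,5],[[1.5,0,0],0,5],[[1.5,0,0],0,5]]'

```text
clock: 11.43
position: [0.4858, 0.1814, 0.113]
ee_rot: [0.704, 0.014, 0.71, -0.013]
contact_force: [-1.5, -0.2, 1.0]
width: 0.0134
```

```bash
python3 to.py;python3 look.py 9
```

```text
t 11.43 pos [0.4858 0.1814 0.113 ] yaw -2.26 F [-1.5  -0.22  0.97] w 0.0134 x [-0.008  0.002 -1.   ]
hook [0.4811 0.1817 0.0851]
```

View pics/w9.png

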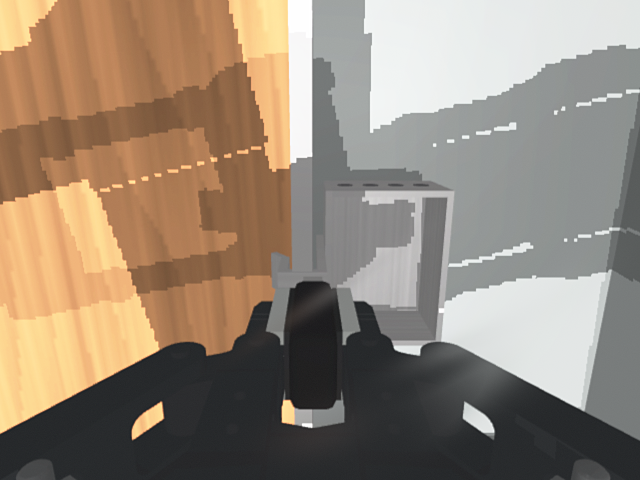

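The notch floor was felt at TCP z≈0.114, exactly 14 mm below the rail top, with about 3.5 N on it. The basket is upright inside the tub, so I'll release gradually.

Request:
move_arm --force 20 --rows '[[[0,0,0],0,12],[[0,0,0],0,12],[[0,0,0],0,15],[[0,0,0],0,20],[[0,0,0],0,30],[[0,0,0],0,45],[[0,0,0],0,60],[[0,0,0],0,60]]'

```text
clock: 12.15
position: [0.4859, 0.1814, 0.113]
ee_rot: [0.704, 0.014, 0.71, -0.013]
contact_force: [0.1, -0.1, -0.1]
width: 0.0597
```

```bash
python3 to.py;python3 look.py 10
python3 - <<'E'
from rig import viewer
import cv2
for n in("scene","top"): cv2.imwrite(f"pics/{n}10.png",viewer.get_image(n)[:,:,::-1])
E
```

```text
t 12.15 pos [0.4859 0.1814 0.113 ] yaw -2.26 F [ 0.1  -0.05 -0.11] w 0.0597 x [-0.008  0.002 -1.   ]
hook [0.4812 0.1817 0.0851]
```

View pics/w10.png

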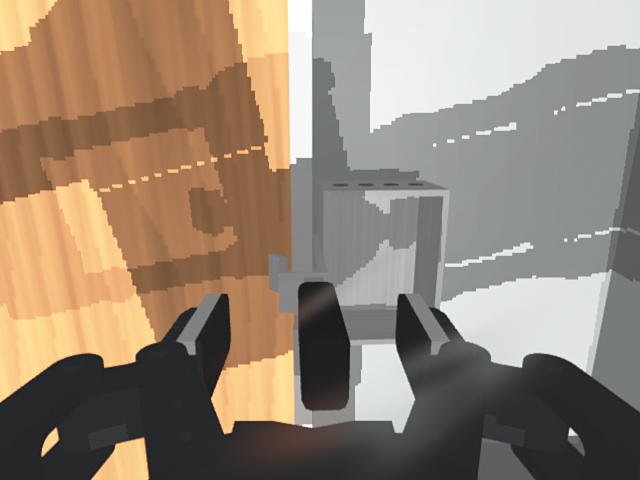

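View pics/scene10.png

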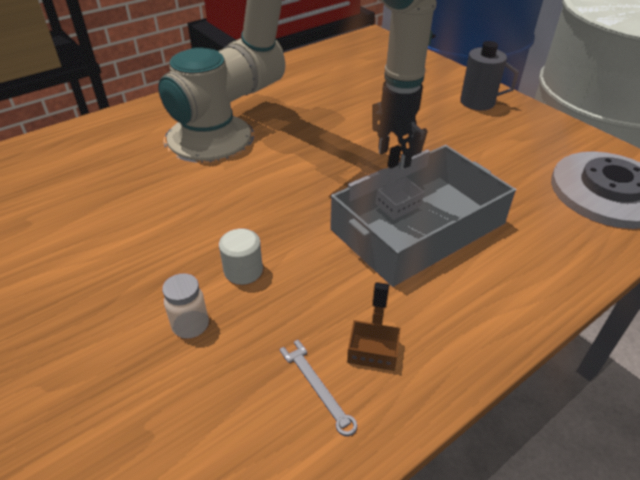

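Released: the basket hangs with a slight natural tilt. The grip (299–350) is clear of both pads (230 and 398), and the tool force is about 0. I'll withdraw straight up.

Request:
move_arm --rows '[[[-8,0,2],0,60],[[-20,0,2],0,60],[[-35,0,2],0,60],[[-55,0,2],0,60],[[-80,0,2],0,60],[[-105,0,2],0,60],[[-120,0,2],0,60],[[-120,0,2],0,60]]'

```text
clock: 12.97
position: [0.4913, 0.1817, 0.2374]
ee_rot: [0.707, 0.015, 0.707, -0.013]
contact_force: [0.4, 0.2, -0.2]
width: 0.06
```

Request:
move_arm --rows '[[[0,30,-30],0,60],[[0,60,-60],0,60],[[0,90,-90],0,60],[[0,110,-110],0,60],[[0,120,-120],0,60],[[0,120,-120],0,60]]'

```text
clock: 13.47
position: [0.3732, 0.308, 0.2372]
ee_rot: [0.706, 0.014, 0.708, -0.011]
contact_force: [0.1, 0.2, 0.9]
width: 0.0602
```

```bash
python3 to.py
python3 - <<'E'
from rig import viewer
import cv2,numpy as np
I={}
for n in("scene","top","wrist"):
    I[n]=viewer.get_image(n)[:,:,::-1].copy(); cv2.imwrite(f"pics/{n}11.png",I[n])
a=cv2.resize(I["scene"][130:250,320:480],(533,400),interpolation=cv2.INTER_CUBIC)
b=cv2.resize(I["top"][240:340,150:250],(260,400),interpolation=cv2.INTER_CUBIC)
cv2.imwrite("pics/c11.png",np.hstack([a,b]))
d0=cv2.imread("pics/scene0.png");print([int((cv2.absdiff(d0,I["scene"]).max(2)[y0:y1,x0:x1]>40).sum()) for x0,x1,y0,y1 in((160,212,270,340),(215,252,225,285),(278,360,345,440),(345,405,280,370))])
E
```

```text
t 13.47 pos [0.3732 0.308  0.2372] yaw -2.04 F [0.06 0.25 0.87] w 0.0602 x [-0.002  0.004 -1.   ]
[0, 0, 7, 0]
```

View pics/c11.png

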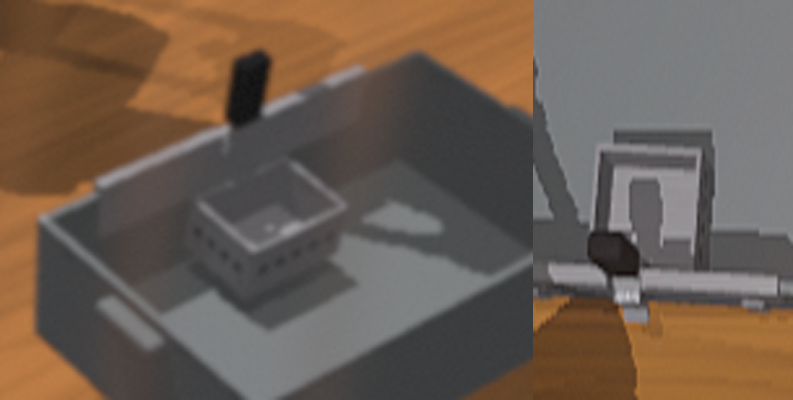

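View pics/wrist11.png

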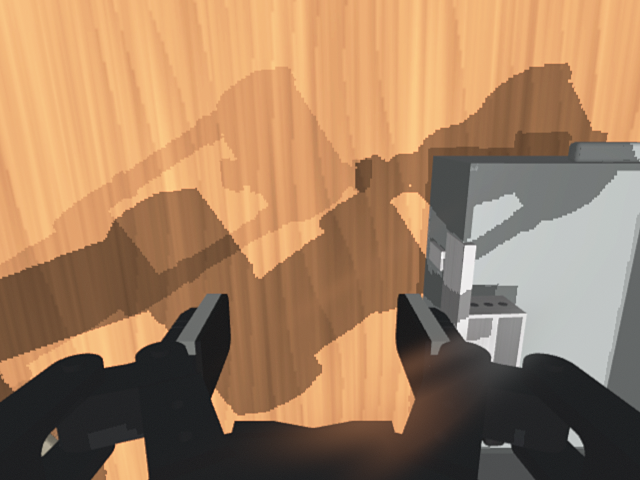

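The basket hangs inside the tub on the rail. Next I check that it's at rest and at the right height.

Run:
```python
from rig import viewer,manip
from h import *
T=viewer.get_calibration("top");S=viewer.get_calibration("scene")
def dark(n,b):
    im=viewer.get_image(n);x,y,w,h=b;g=(im[y:y+h,x:x+w].astype(int).max(2)<50).astype(np.uint8)
    k,l,st,ce=cv2.connectedComponentsWithStats(g);i=1+np.argmax(st[1:,4]);return im,ce[i]+[x,y],st[i].tolist()
for _ in range(4):
    a,p,sa=dark("top",(165,285,30,30));b,q,sb=dark("scene",(380,135,35,35));x,e=tri([T,S],[p,q]);print(p.round(2),q.round(2),sa,sb,x.round(4),np.round(e,1).tolist())
# projected grip for home vs on rail
for z in(.129,.143): print(z,proj(S,[.487,.1815,z]),proj(T,[.487,.1815,z]))
old=cv2.imread("pics/scene11.png")[:,:,::-1];print("diff",(np.abs(old.astype(int)-b)[140:250,320:480]>15).sum())
print(manip.get_state()["clock"])
```

```text
[180.88 303.18] [393.95 156.63] [6, 13, 20, 11, 148] [9, 11, 11, 22, 182] [0.4881 0.1789 0.127 ] [[-0.0, -0.0], [-0.0, 0.0]]
[180.8  303.12] [393.95 156.63] [6, 13, 20, 11, 152] [9, 11, 11, 22, 182] [0.4881 0.179  0.1271] [[0.0, 0.0], [0.0, -0.0]]
[180.9  303.16] [393.96 156.64] [6, 13, 20, 11, 147] [9, 11, 12, 22, 182] [0.4881 0.1789 0.127 ] [[-0.0, -0.0], [-0.0, 0.0]]
[180.86 303.17] [393.95 156.63] [6, 13, 20, 11, 149] [9, 11, 11, 22, 182] [0.488  0.1789 0.127 ] [[-0.0, -0.0], [-0.0, 0.0]]
0.129 [[394.57878356 155.17605604]] [[179.07914441 303.61330044]]
0.143 [[395.2674999 149.4260789]] [[176.79405032 302.68823251]]
diff 256
14.0167
```

The grip centre is at z=0.127, where seated should give 0.129 and the rail top 0.143. It is also motionless over 0.4 s, so I'm handing in.

```bash
python3 -c "
from rig import manip
print(manip.sign_off())"
```

```text
the job is handed in; nothing more can be done
None
```

The grey steel basket is hanging at rest in the rail's notch, inside the tub, and the job is handed in at about 14 s on the clock.

I took the basket by its black grip and hooked it over the rail about 46 mm short of the notch. I then slid it along at about 4–5 N. The support fell away at y≈0.178. I centred the hook at y≈0.181 and lowered it until I felt the notch floor, 14 mm below the rail top. Then I let go and moved the arm clear.

**Last checks:**
- **Seated:** the grip centre came out at z=0.127. Seated in the notch predicts 0.129, and resting on the rail top predicts 0.143.
- **At rest:** the grip stayed put over four pictures taken across 0.4 s. The basket tilts slightly, as expected with its weight to one side of the hook.
- **Arm clear:** the tool force was about 0 after release, and the arm is well clear of the basket.
- **Bystanders:** the filter, jar and brown look-alike show no change in the scene view. The wrench area differs by 7 pixels, which I did not look into.
- **Unexplained difference:** about 256 pixels around the tub changed slightly between the last two scene views. I did not trace the cause; the grip itself did not move.
- **Camera disagreement:** the wrist camera and the fixed cameras differed by 1–5 mm on the rail and notch position. I went by the wrist view and by feel.

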